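Sweep the finished row of checklist tabs over

TASK

All five jobs on the yellow checklist board are done: run a fingertip gently along its curved row of tabs, starting at the white arrow, so that each tab in turn is pushed over and lies flat on its green-dot side. Leave the board where it stands without lifting or shoving it, leave the blue board and its standing tabs alone, and disturb nothing else.

Things in the scene. Friction and masses are not known exactly. Their poses are not given: they have to be found in the camera images.
- yellow_board: loose curved board, 0.8 kg, yellow ends: white plate 56 mm wide, 280 long, top face 11 mm above the hob. Origin: underside, mid-board; z up, x to the outer (bulging) side of the arc, y to the white-arrow end. Its five yellow flip tabs stand on an arc of 150 mm radius (centre at x = -135 mm), 0.27 rad (40 mm) apart, tab 3 on the x axis, counted 1 to 5 from the arrow end
- blue_board: loose curved board, 0.8 kg, blue ends: white plate 56 mm wide, 280 long, top face 11 mm above the hob. Origin: underside, mid-board; z up, x to the outer (bulging) side of the arc, y to the white-arrow end. Its five blue flip tabs stand on an arc of 150 mm radius (centre at x = -135 mm), 0.27 rad (40 mm) apart, tab 3 on the x axis, counted 1 to 5 from the arrow end. Leave alone
- yellow_hinge1 (a point): middle of the hinge axis of yellow tab 1, 17 mm above the hob, on the row's middle line; all hinge axes lie at this height. The standing tab's top edge is 48 mm above the hob; a laid tab reaches about 20 mm above it and ends 8 mm short of the next hinge
- yellow_hinge2 (a point): middle of the hinge axis of yellow tab 2, 17 mm above the hob, on the row's middle line; all hinge axes lie at this height. The standing tab's top edge is 48 mm above the hob; a laid tab reaches about 20 mm above it and ends 8 mm short of the next hinge
- yellow_hinge3 (a point): middle of the hinge axis of yellow tab 3, 17 mm above the hob, on the row's middle line; all hinge axes lie at this height. The standing tab's top edge is 48 mm above the hob; a laid tab reaches about 20 mm above it and ends 8 mm short of the next hinge
- yellow_hinge4 (a point): middle of the hinge axis of yellow tab 4, 17 mm above the hob, on the row's middle line; all hinge axes lie at this height. The standing tab's top edge is 48 mm above the hob; a laid tab reaches about 20 mm above it and ends 8 mm short of the next hinge
- yellow_hinge5 (a point): middle of the hinge axis of yellow tab 5, 17 mm above the hob, on the row's middle line; all hinge axes lie at this height. The standing tab's top edge is 48 mm above the hob; a laid tab reaches about 20 mm above it and ends 8 mm short of the next hinge
- yellow_tab1 (a joint): hinge of yellow tab 1 (1 is next to the arrow). 0 = standing, leaning 12 deg back toward the arrow end on a stop; 0.21 = upright; 1.78 = lying flat along the row, away from the arrow. Plate 26 mm wide across the row, 3 thick, reaching 32 from its axis; 15 g, turns freely: pushed past upright (0.05 N) it falls flat
- yellow_tab2 (a joint): hinge of yellow tab 2 (1 is next to the arrow). 0 = standing, leaning 12 deg back toward the arrow end on a stop; 0.21 = upright; 1.78 = lying flat along the row, away from the arrow. Plate 26 mm wide across the row, 3 thick, reaching 32 from its axis; 15 g, turns freely: pushed past upright (0.05 N) it falls flat
- yellow_tab3 (a joint): hinge of yellow tab 3 (1 is next to the arrow). 0 = standing, leaning 12 deg back toward the arrow end on a stop; 0.21 = upright; 1.78 = lying flat along the row, away from the arrow. Plate 26 mm wide across the row, 3 thick, reaching 32 from its axis; 15 g, turns freely: pushed past upright (0.05 N) it falls flat
- yellow_tab4 (a joint): hinge of yellow tab 4 (1 is next to the arrow). 0 = standing, leaning 12 deg back toward the arrow end on a stop; 0.21 = upright; 1.78 = lying flat along the row, away from the arrow. Plate 26 mm wide across the row, 3 thick, reaching 32 from its axis; 15 g, turns freely: pushed past upright (0.05 N) it falls flat
- yellow_tab5 (a joint): hinge of yellow tab 5 (1 is next to the arrow). 0 = standing, leaning 12 deg back toward the arrow end on a stop; 0.21 = upright; 1.78 = lying flat along the row, away from the arrow. Plate 26 mm wide across the row, 3 thick, reaching 32 from its axis; 15 g, turns freely: pushed past upright (0.05 N) it falls flat
- blue_tab1 (a joint): hinge of blue tab 1 (1 is next to the arrow). 0 = standing, leaning 12 deg back toward the arrow end on a stop; 0.21 = upright; 1.78 = lying flat along the row, away from the arrow. Plate 26 mm wide across the row, 3 thick, reaching 32 from its axis; 15 g, turns freely: pushed past upright (0.05 N) it falls flat
- blue_tab2 (a joint): hinge of blue tab 2 (1 is next to the arrow). 0 = standing, leaning 12 deg back toward the arrow end on a stop; 0.21 = upright; 1.78 = lying flat along the row, away from the arrow. Plate 26 mm wide across the row, 3 thick, reaching 32 from its axis; 15 g, turns freely: pushed past upright (0.05 N) it falls flat
- blue_tab3 (a joint): hinge of blue tab 3 (1 is next to the arrow). 0 = standing, leaning 12 deg back toward the arrow end on a stop; 0.21 = upright; 1.78 = lying flat along the row, away from the arrow. Plate 26 mm wide across the row, 3 thick, reaching 32 from its axis; 15 g, turns freely: pushed past upright (0.05 N) it falls flat
- blue_tab4 (a joint): hinge of blue tab 4 (1 is next to the arrow). 0 = standing, leaning 12 deg back toward the arrow end on a stop; 0.21 = upright; 1.78 = lying flat along the row, away from the arrow. Plate 26 mm wide across the row, 3 thick, reaching 32 from its axis; 15 g, turns freely: pushed past upright (0.05 N) it falls flat
- blue_tab5 (a joint): hinge of blue tab 5 (1 is next to the arrow). 0 = standing, leaning 12 deg back toward the arrow end on a stop; 0.21 = upright; 1.78 = lying flat along the row, away from the arrow. Plate 26 mm wide across the row, 3 thick, reaching 32 from its axis; 15 g, turns freely: pushed past upright (0.05 N) it falls flat
- timer: bystander: round white kitchen timer, 68 mm across, 50 mm high, at the back right; origin at the centre of its underside
- tape_roll: bystander: roll of cream label tape in a small steel dispenser, 109 x 47 mm, 77 mm high, behind the boards; origin at the centre of its underside
- marker: bystander: white pen with blue cap, 135 mm long, 17 mm thick, lying in front of the boards; origin at the centre of its underside
- blue_scourer: bystander: flat blue scouring pad, 68 x 100 x 12 mm, lying behind the boards on the left; origin at the centre of its underside

How it is judged (in metres and radians):
On the way, in this order (a step that is already met when the one before it is completed fails the run):
1. the yellow tab next to the arrow is over while the middle and last ones still stand (value of joint yellow_tab1 above 1.2 rad and value of joint yellow_tab3 below 0.6 rad and value of joint yellow_tab5 below 0.3 rad), for 0.02 s.
2. the middle yellow tab is over as well, the last one still stands (value of joint each of yellow_tab1, yellow_tab2, yellow_tab3 above 1.2 rad and value of joint yellow_tab5 below 0.6 rad), for 0.02 s.
3. the last yellow tab is over (value of joint yellow_tab5 above 1.2 rad), for 0.02 s.
At the end, for the whole second after the job is handed in: all five yellow tabs lie flat (joint above 1.6 rad), all five blue tabs stand (below 0.3 rad), the yellow board is at rest within 20 mm and the blue board within 10 mm of where it stood (value of joint each of yellow_tab1, yellow_tab2, yellow_tab3, yellow_tab4, yellow_tab5 above 1.6 rad and value of joint each of blue_tab1, blue_tab2, blue_tab3, blue_tab4, blue_tab5 below 0.3 rad and distance of yellow_board from where it was at the start of the episode below 0.02 m and distance of blue_board from where it was at the start of the episode below 0.01 m and linear speed of yellow_board below 0.02 m/s); the robot touches nothing.
It fails at once if a blue tab was pushed over or the blue board moved by 10 mm (value of joint any of blue_tab1, blue_tab2, blue_tab3, blue_tab4, blue_tab5 above 0.6 rad or distance of blue_board from where it was at the start of the episode above 0.01 m).
It fails at once if the yellow board was shoved or lifted by more than 20 mm (distance of yellow_board from where it was at the start of the episode above 0.02 m).
It fails at once if the yellow board was pressed with more than 15 N (contact force between any of the arm, the fingers and yellow_board above 15 N).
It fails at once if a bystander was moved by more than 20 mm (distance of any of timer, tape_roll, marker, blue_scourer from where it was at the start of the episode above 0.02 m).
It also fails if it takes over 40 s, if anything falls off the work surface, if the arm or the gripper's body presses on something with over 40 N, if the wrist force passes 120 N, or if a joint passes its speed limit or range.

ROBOT

A 7-joint arm with a two-finger parallel gripper is mounted at the origin on a cart in front of the work surface, level with it; the furniture and walls round the work are solid. World frame = base frame: x ahead of the robot, y to its left, z up, the work surface at z = 0. Lengths are in mm, angles in rad, forces in N, time in s.
With the tool pointing down it reaches from about 400 to 850 mm from the base axis. Payload 4.4 kg.
Tool frame: the origin (TCP) lies midway between the tips of the shut fingers; the grasp point (between the pads) lies 19 mm behind it; x points along the fingers, z is the direction in which the jaws open and shut, and the axes are right-handed (so a half turn about x gives the same grasp; the last joint's range is limited). The gripper opens to 94 mm and grips with 3 to 60 N. Pads are 16 mm wide; open, the fingers measure 119 mm over their backs; the gripper's body (75 mm by 177 mm) begins 78 mm behind the grasp point.
Start: joints at [1.162, 0.628, 0.038, 1.517, -0.027, 0.996, -0.02], TCP at [218.51, -612.186, 205.478] pointing down, gripper open.
Joint ranges: [-3.06, 3.06], [-0.37, 2.12], [-1.25, 1.32], [0.18, 2.47], [-1.1, 4.24], [0.23, 1.98], [-2.94, 2.94]. Speed limits (rad/s): [2.57, 2.57, 3.14, 3.14, 3.14, 3.14, 3.14].

INTERFACE

Orientations are given as [roll, pitch, yaw] about the fixed x, y, z axes, in that order (R = Rz(yaw) Ry(pitch) Rx(roll)).
In Python, from rig import env, read_camera, calibration, finder gives the robot as it stands. The module is installed in compiled form; this text tells all that it offers.
- The arm moves only by the tool drive_tool, never from a script. Its argument "series" is a list of rows, each an object with "slide": the shift along the tool's x, y, z in units of 25 mm (1.0 is 25 mm), a list of three; "turn": the turn, a rotation vector about the tool's x, y, z in units of 6 degrees (1.0 is 6 degrees), a list of three; "claw": the finger opening in mm, from 0 to 94. In form: [{"slide": [tx, ty, tz], "turn": [wx, wy, wz], "claw": claw}, ...]. A call has 1 to 20 rows; each row shifts and turns the commanded pose from where the row before left it, along the tool's axes as they then stand; what a row does not reach is not made up. A row lasts 1/8 s, in which the tool goes at most 62.5 mm and 10.7 degrees, less where a joint would pass 70% of its speed; a pose out of reach is approached as far as the arm can. A call is refused whole if a number of a shift passes 1 or a number of a turn 1, either way. A call with a gripper value outside its range is refused whole. The fingers move at their own pace and stop on an object; the grip force is fixed at half the most. Time passes only in rows, so rows that do not move let the fingers close. It gives the time, the measured TCP pose, the force and the opening at its end, in the units of the state.
- env.sense(): the state, without advancing time (a new reading comes with each control period).
- read_camera(name): name is "scene" or "top"; returns the picture (420x560x3 uint8, red, green, blue); there is no depth.
- calibration(name): a dict with "camera_matrix" (3x3 intrinsics, pixels), "k1" (the pictures are not rectified: a ray, as slopes to the right and down, at radius r is drawn at 1 + k1 r^2 times it, then the intrinsics apply), "cam_to_world" (4x4, takes a point from camera to world coordinates). Camera axes: x right, y up, looking along -z (the intrinsics and any distortion apply to the point x, -y, -z); pixel columns grow to the right and rows downward; lengths in mm; the calibration is good to about 2 mm. A picture is of the moment at which its call begins. calibration takes no time and is no camera call.
- env.close_job(): hands the job in, once; it reports no verdict.
Trained networks look in the newest picture that a camera, given by its name, has taken for a name from the list of things; names that differ only in an ending like _2 or _b are one class to them, and where a whole thing is asked for, a point or a joint stands for the part that bears it (a point fixed in the world has none). Each returns a list of dicts, best first, with "confidence" (0 to 1); they miss things now and then, are a little off and sometimes report something else, mostly with a low value. They report only what shows in the picture. A call takes as long as a camera call.
- finder.masks_of(camera, label): "mask" (420x560 bool, what is visible of it) and "rect" ([centre column, centre row, width, height] in pixels, round what is visible of it).
The state is a dict: "time_s": time; "qpos": joint angles; "qd": joint speeds; "effort": joint torques, N m; "position": TCP position; "orientation": TCP orientation; "ft_force": force on the tool from outside, world axes, zero at the start; "ft_torque": the same for the moment, N m; "grip_width": finger opening in mm.
Only numpy, scipy, OpenCV 4.12 (cv2) and the standard library are available. Lean on these libraries where they do the work, as an engineer would, in place of code of your own. Each camera call takes 0.05 s, during which the arm holds its last target.

## Working session

There is one attempt and no reset: what is moved stays moved. The work goes in short steps, Python scripts to look and compute and a tool call to move; the robot and the scene stay as the last step left them, time stands still between calls to the robot, and variables do not carry over. Pictures are saved under pics/ and viewed, and the job is handed in when it is done.

Besides the shell and the picture viewer there is one more tool, called after "Request:" in YAML: its name, and indented under it one key for each argument. drive_tool: Moves the arm, as the interface text tells. Its arguments: {"type":"object","properties":{"series":{"type":"array","items":{"type":"object","properties":{"slide":{"type":"array","items":{"type":"number"}},"turn":{"type":"array","items":{"type":"number"}},"claw":{"type":"number"}}}}},"required":["series"]}

```bash
mkdir -p pics; python3 - <<'E'
from rig import env, read_camera, calibration, finder
import cv2, numpy as np
for n in ("scene","top"):
    im=read_camera(n); cv2.imwrite(f"pics/{n}0.png",cv2.resize(im[:,:,::-1],(784,588),interpolation=cv2.INTER_CUBIC))
    np.save(f"pics/{n}0.npy",im)
    c=calibration(n); print(n,c)
    for l in ("yellow_board","blue_board"):
        for d in finder.masks_of(n,l)[:3]: print(l,d["confidence"],d["rect"])
print(env.sense())
E
```

```text
scene {'camera_matrix': array([[481.13184177,   0.        , 279.2440993 ],
       [  0.        , 481.13184177, 200.68882568],
       [  0.        ,   0.        ,   1.        ]]), 'k1': -0.15953767120943965, 'cam_to_world': array([[-1.66653692e-01, -8.20691493e-01,  5.46527236e-01,
         1.08936598e+03],
       [ 9.85925435e-01, -1.31207302e-01,  1.03613130e-01,
         1.59933252e+02],
       [-1.33260504e-02,  5.56102614e-01,  8.31006799e-01,
         9.10290765e+02],
       [ 0.00000000e+00,  0.00000000e+00,  0.00000000e+00,
         1.00000000e+00]])}
yellow_board 0.81 [219.2, 199.8, 92.7, 69.5]
yellow_board 0.22 [152.3, 280.6, 34.2, 33.6]
blue_board 0.75 [336.0, 215.0, 122.2, 41.0]
top {'camera_matrix': array([[500.76530262,   0.        , 282.06993807],
       [  0.        , 500.76530262, 209.3539393 ],
       [  0.        ,   0.        ,   1.        ]]), 'k1': -0.15869377102527654, 'cam_to_world': array([[-2.67292880e-02,  9.84731259e-01, -1.72017131e-01,
         3.34440017e+02],
       [-9.99639563e-01, -2.58988083e-02,  7.07073543e-03,
         5.99367259e+01],
       [ 2
[... 220 characters left out ...]
.66 [230.8, 224.1, 115.9, 55.3]
{'time_s': 0.3, 'qpos': array([ 1.16222339,  0.62872589,  0.03850318,  1.51767425, -0.02698694,
        0.99630956, -0.02002864]), 'qd': array([-0.0015127 , -0.00112623,  0.00068361, -0.00208811, -0.00049586,
       -0.00239201, -0.00075921]), 'effort': array([-1.62009790e-03, -5.49071789e+01,  1.14122372e+00, -1.86565983e+01,
       -5.22360101e-02,  2.00967252e-02,  1.29930481e-04]), 'position': array([ 218.4114621 , -612.00242877,  205.17924681]), 'orientation': array([-3.12915377,  1.57019806,  1.92595281]), 'ft_force': array([-0.23131382, -0.9610343 , -0.39613645]), 'ft_torque': array([0.01562395, 0.00475191, 0.02678892]), 'grip_width': 94.33026994298346}
```

View pics/scene0.png

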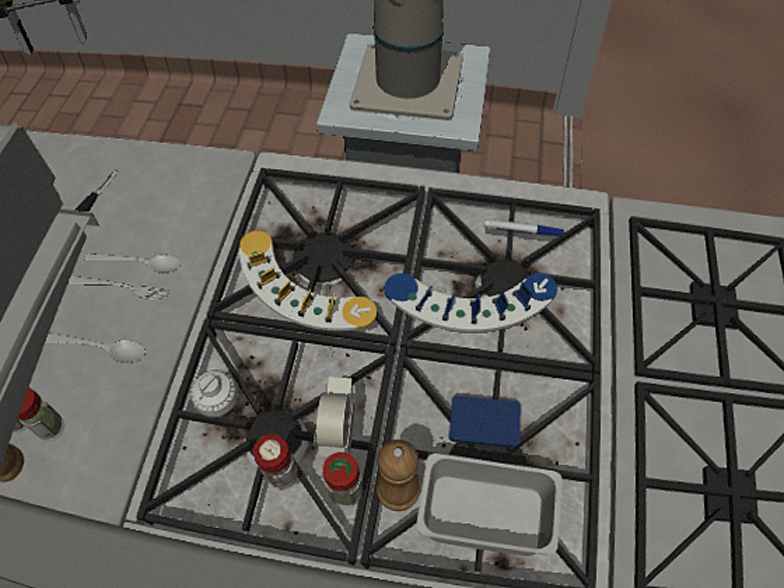

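View pics/top0.png

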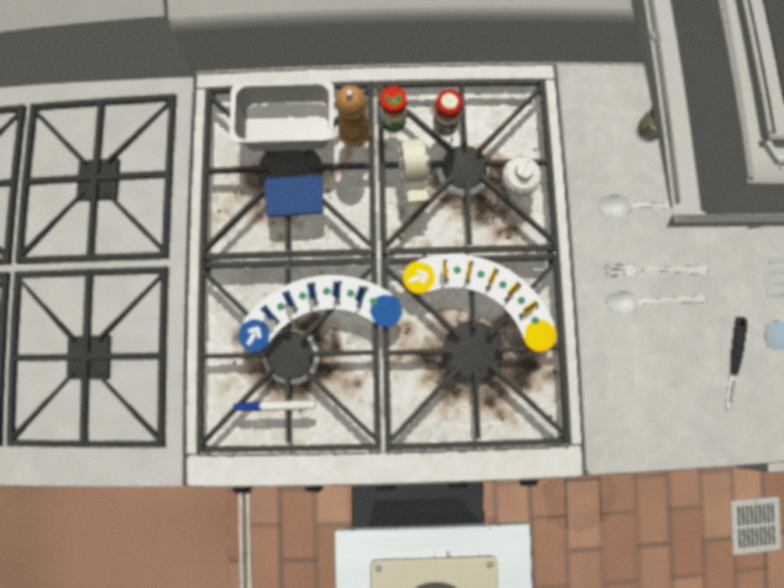

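```bash
python3 - <<'E'
import cv2, numpy as np
im=np.load("pics/top0.npy")[:,:,::-1]
a=im[170:270,155:415]
cv2.imwrite("pics/topcrop.png",cv2.resize(a,None,fx=3,fy=3,interpolation=cv2.INTER_CUBIC))
im=np.load("pics/scene0.npy")[:,:,::-1]
a=im[150:260,160:410]
cv2.imwrite("pics/scenecrop.png",cv2.resize(a,None,fx=3,fy=3,interpolation=cv2.INTER_CUBIC))
E
```

```text
(no output)
```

View pics/topcrop.png

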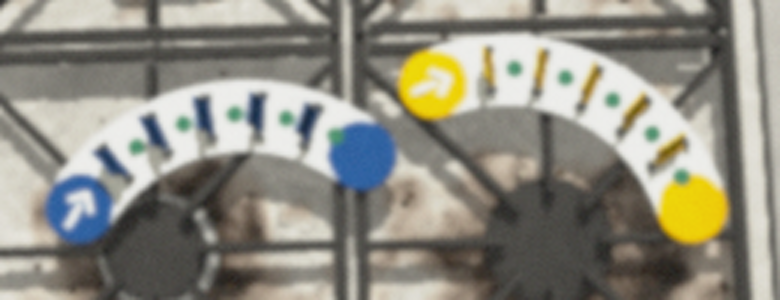

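View pics/scenecrop.png

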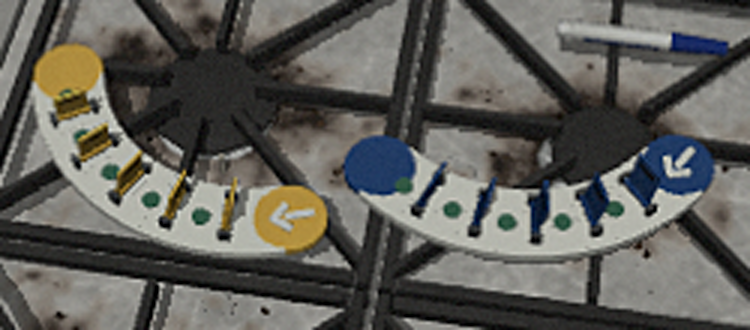

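```bash
cat > h.py <<'E'
import numpy as np, cv2
from rig import calibration
def ray(n,uv):
    c=calibration(n);K=c["camera_matrix"];k=c["k1"]
    x=(np.array(uv,float)-K[:2,2])/K[0,0]
    xu=x.copy()
    for _ in range(30): xu=x/(1+k*(xu**2).sum())
    T=c["cam_to_world"]
    return T[:3,3],T[:3,:3]@np.array([xu[0],-xu[1],-1])
def plane(n,uv,z):
    o,d=ray(n,uv); return (o+d*(z-o[2])/d[2])[:2]
def proj(n,P):
    c=calibration(n);T=c["cam_to_world"];K=c["camera_matrix"]
    p=T[:3,:3].T@(np.array(P)-T[:3,3]); s=np.array([p[0],-p[1]])/-p[2]
    s=s*(1+c["k1"]*(s**2).sum()); return K[:2,:2]@s+K[:2,2]
E
python3 - <<'E'
from h import *
from scipy.optimize import least_squares
for n,box in (("top",(290,175,410,265)),("scene",(160,150,280,250))):
    im=np.load(f"pics/{n}0.npy"); h=cv2.cvtColor(im,cv2.COLOR_RGB2HSV)
    res={}
    for name,lo,hi in (("y",(18,120,120),(32,255,255)),("g",(50,60,50),(90,255,255))):
        m=cv2.inRange(h,lo,hi); mm=np.zeros_like(m); x0,y0,x1,y1=box; mm[y0:y1,x0:x1]=m[y0:y1,x0:x1]
        if name=="y": mm=cv2.morphologyEx(mm,cv2.MORPH_CLOSE,np.ones((7,7),np.uint8)); mm=cv2.morphologyEx(mm,cv2.MORPH_OPEN,cv2.getStructuringElement(cv2.MORPH_ELLIPSE,(11,11)))
        k,_,st,ce=cv2.connectedComponentsWithStats(mm)
        for i in range(1,k):
            if st[i,4]>5: print(n,name,st[i],ce[i],plane(n,ce[i],11).round(1))
E
```

```text
top y [290 187  20  23 379] [298.80738786 197.90501319] [562.5  11.6]
top y [375 229  23  23 405] [385.67901235 240.24444444] [ 456.6 -188.3]
top g [325 191   3   4  10] [326.  192.2] [574.6 -53.1]
top g [342 194   3   4  11] [343.09090909 195.36363636] [565.9 -93.2]
top g [358 202   3   3   9] [359. 203.] [ 546.6 -130. ]
top g [371 213   3   3   9] [372. 214.] [ 519.6 -159.5]
top g [380 227   4   4  11] [381.54545455 228.36363636] [ 484.9 -180.2]
scene y [172 165  21  25 372] [182.51344086 175.54301075] [ 463.6 -189.1]
scene y [245 212  24  21 404] [256.45049505 222.00990099] [561.1   7.9]
scene g [185 193   4   4   8] [186.125 194.375] [ 514.4 -165.7]
scene g [194 205   6   5  23] [196.2173913  206.86956522] [ 543.9 -133.7]
scene g [207 214   6   5  22] [209.72727273 216.        ] [562.5 -97.5]
scene g [224 220   6   5  23] [226.43478261 221.82608696] [571.2 -57.3]
```

```bash
python3 - <<'E'
from h import *
from scipy.optimize import least_squares
im=np.load("pics/top0.npy"); h=cv2.cvtColor(im,cv2.COLOR_RGB2HSV)
m=cv2.inRange(h,(18,120,120),(32,255,255)); mm=np.zeros_like(m); mm[175:220,280:316]=m[175:220,280:316]
mm=cv2.morphologyEx(mm,cv2.MORPH_CLOSE,np.ones((9,9),np.uint8));k,_,st,ce=cv2.connectedComponentsWithStats(mm)
i=1+np.argmax(st[1:,4]); d1=plane("top",ce[i],11); print(st[i],d1)
S={"top":([d1,[456.6,-188.3]],{0:[574.6,-53.1],1:[565.9,-93.2],2:[546.6,-130],3:[519.6,-159.5],4:[484.9,-180.2]}),
"scene":([[561.1,7.9],[463.6,-189.1]],{0:[571.2,-57.3],1:[562.5,-97.5],2:[543.9,-133.7],3:[514.4,-165.7]})}
def pt(c,phi,a): # a from x axis toward +y
    return np.array([c[0]+150*np.cos(phi+a),c[1]+150*np.sin(phi+a)])
def r(p,key):
    c,phi,a,dl=p[:2],p[2],p[3],p[4]; o=[]
    ds,g=S[key]; o+=list(pt(c,phi,a)-ds[0])+list(pt(c,phi,-a)-ds[1])
    for k,v in g.items(): o+=list(pt(c,phi,.27*(2-k)-dl)-v)
    return np.array(o)
f={k:least_squares(r,[440,-60,.7,.8,.135],args=(k,)) for k in S}
for k in S: print(k,f[k].x.round(3),r(f[k].x,k).round(1))
p=(f["top"].x+f["scene"].x)/2
p[2]=f["top"].x[2]*.6+f["scene"].x[2]*.4
np.save("fit.npy",p)
for k in range(5):
    H=pt(p[:2],p[2],.27*(2-k)); print(k+1,H.round(1), "tangent heading deg",np.degrees(p[2]+.27*(2-k)-np.pi/2).round(1))
for n in ("top","scene"):
    im=np.load(f"pics/{n}0.npy")[:,:,::-1].copy(); im=cv2.resize(im,None,fx=4,fy=4,interpolation=cv2.INTER_CUBIC)
    for k in range(5):
        e=p[2]+.27*(2-k); H=pt(p[:2],p[2],.27*(2-k)); rad=np.array([np.cos(e),np.sin(e)]);t=np.array([rad[1],-rad[0]])
        q=[[*(H+s*13*rad),17] for s in(-1,1)]+[[*(H+s*13*rad-t*32*np.sin(.21)),17+31] for s in (1,-1)]
        P=np.array([proj(n,x) for x in q])*4+1.5
        cv2.polylines(im,[P.round().astype(int)],True,(0,0,255),1)
    x0,y0,x1,y1=(285,170,410,265) if n=="top" else (160,150,285,250)
    cv2.imwrite(f"pics/ov_{n}.png",im[y0*4:y1*4,x0*4:x1*4])
E
```

```text
[287 186  23  24 417] [562.52095655  13.17059015]
top [ 4.24279e+02 -4.28160e+01 -4.84000e-01  8.68000e-01  1.30000e-01] [ 0.8  0.3  0.2 -0.9 -0.7 -0.8 -0.4 -0.2  0.3  0.8 -0.2  0.7  0.1  0.2]
scene [ 4.21399e+02 -4.61050e+01 -4.57000e-01  8.26000e-01  1.66000e-01] [ 0.2  0.1  0.3 -0.9 -0.3 -1.3 -0.4 -0.6 -0.7 -0.   1.   2.7]
1 [572.5 -34.4] tangent heading deg -86.2
2 [569.8 -74.7] tangent heading deg -101.6
3 [ 556.4 -112.8] tangent heading deg -117.1
4 [ 533.3 -146. ] tangent heading deg -132.6
5 [ 502.2 -171.7] tangent heading deg -148.1
```

```bash
python3 -c "
import cv2,numpy as np
a=cv2.imread('pics/ov_top.png');b=cv2.imread('pics/ov_scene.png');print(a.shape,b.shape)
a=cv2.resize(a,(390,300));cv2.imwrite('pics/ov.png',np.hstack([a,cv2.resize(b,(390,300))]))"
```

```text
(380, 500, 3) (400, 500, 3)
```

View pics/ov_top.png

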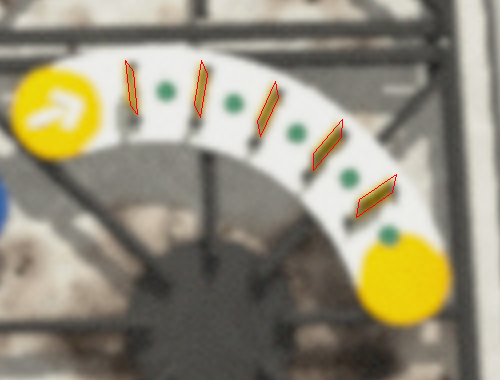

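View pics/ov_scene.png

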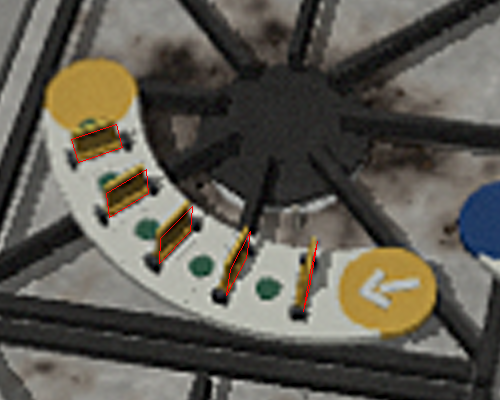

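```bash
python3 - <<'E'
from h import *
from rig import env
from scipy.spatial.transform import Rotation as Ro
s=env.sense();R=Ro.from_euler("xyz",s["orientation"]).as_matrix();print(R.round(4))
p=np.load("fit.npy");P=s["position"]
def pt(a): return np.array([p[0]+150*np.cos(p[2]+a),p[1]+150*np.sin(p[2]+a)])
st=pt(.54+.30); print(st,(R.T@(np.array([*st,205])-P)/25).round(2))
for uv in [(478,157),(250,75),(320,75),(281,75),(240,70)]: print(uv,plane("top",uv,0).round(),plane("top",uv,100).round())
E
```

```text
[[-2.000e-04  9.418e-01  3.360e-01]
 [ 6.000e-04  3.360e-01 -9.418e-01]
 [-1.000e+00 -0.000e+00 -6.000e-04]]
[562.86108734   9.33370322] [ 2.000e-02  2.133e+01 -1.878e+01]
(478, 157) [ 657. -438.] [ 629. -395.]
(250, 75) [883. 123.] [836. 118.]
(320, 75) [878. -53.] [832. -43.]
(281, 75) [881.  45.] [834.  46.]
(240, 70) [897. 148.] [849. 141.]
```

Request:
drive_tool:
  series:
    - {"slide": [0, 0.5, -0.5], "turn": [0, 0, 0], "claw": 0}
    - {"slide": [0, 1, -0.9], "turn": [0, 0, 0], "claw": 0}
    - {"slide": [0, 1, -0.9], "turn": [0, 0, 0], "claw": 0}
    - {"slide": [0, 1, -0.9], "turn": [0, 0, 0], "claw": 0}
    - {"slide": [0, 1, -0.9], "turn": [0, 0, 0], "claw": 0}
    - {"slide": [0, 1, -0.9], "turn": [0, 0, 0], "claw": 0}
    - {"slide": [0, 1, -0.9], "turn": [0, 0, 0], "claw": 0}
    - {"slide": [0, 1, -0.9], "turn": [0, 0, 0], "claw": 0}
    - {"slide": [0, 1, -0.9], "turn": [0, 0, 0], "claw": 0}
    - {"slide": [0, 1, -0.9], "turn": [0, 0, 0], "claw": 0}
    - {"slide": [0, 1, -0.9], "turn": [0, 0, 0], "claw": 0}
    - {"slide": [0, 1, -0.9], "turn": [0, 0, 0], "claw": 0}
    - {"slide": [0, 1, -0.9], "turn": [0, 0, 0], "claw": 0}
    - {"slide": [0, 1, -0.9], "turn": [0, 0, 0], "claw": 0}
    - {"slide": [0, 1, -0.9], "turn": [0, 0, 0], "claw": 0}
    - {"slide": [0, 1, -0.9], "turn": [0, 0, 0], "claw": 0}
    - {"slide": [0, 1, -0.9], "turn": [0, 0, 0], "claw": 0}
    - {"slide": [0, 1, -0.9], "turn": [0, 0, 0], "claw": 0}
    - {"slide": [0, 1, -0.8], "turn": [0, 0, 0], "claw": 0}
    - {"slide": [0, 0.5, -0.4], "turn": [0, 0, 0], "claw": 0}

```text
time_s: 2.8
position: [523.1, -49.5, 205.6]
orientation: [2.613, 1.57, 1.389]
ft_force: [-0.9, -0.4, -0.2]
grip_width: 0.4
```

```bash
cat > plan.py <<'E'
from h import *
from rig import env
from scipy.spatial.transform import Rotation as Ro
s=env.sense();R=Ro.from_euler("xyz",s["orientation"]).as_matrix();P=s["position"]
p=np.load("fit.npy")
def pt(a): return np.array([p[0]+150*np.cos(p[2]+a),p[1]+150*np.sin(p[2]+a)])
E
python3 - <<'E'
from plan import *
print(R.round(3),P)
print((R.T@(np.array([*pt(.84),205])-P)/25).round(2),pt(.84))
E
```

```text
[[ 0.     0.941  0.339]
 [ 0.001  0.339 -0.941]
 [-1.     0.    -0.001]] [523.11449228 -49.54872399 205.61053142]
[ 0.03  2.29 -1.68] [562.86108734   9.33370322]
```

Request:
drive_tool:
  series:
    - {"slide": [0, 0.8, -0.6], "turn": [0, 0, 0], "claw": 0}
    - {"slide": [0, 0.8, -0.6], "turn": [0, 0, 0], "claw": 0}
    - {"slide": [0, 0.7, -0.5], "turn": [0, 0, 0], "claw": 0}
    - {"slide": [0.6, 0, 0], "turn": [0, 0, 0], "claw": 0}
    - {"slide": [0.8, 0, 0], "turn": [0, 0, 0], "claw": 0}
    - {"slide": [0.8, 0, 0], "turn": [0, 0, 0], "claw": 0}
    - {"slide": [0.8, 0, 0], "turn": [0, 0, 0], "claw": 0}
    - {"slide": [0.8, 0, 0], "turn": [0, 0, 0], "claw": 0}
    - {"slide": [0.8, 0, 0], "turn": [0, 0, 0], "claw": 0}
    - {"slide": [0.6, 0, 0], "turn": [0, 0, 0], "claw": 0}
    - {"slide": [0.2, 0, 0], "turn": [0, 0, 0], "claw": 0}
    - {"slide": [0, 0, 0], "turn": [0, 0, 0], "claw": 0}

```text
time_s: 4.3
position: [562.7, 6.8, 70.3]
orientation: [-1.454, 1.57, -2.682]
ft_force: [-0.2, -0.3, 0.0]
grip_width: 0.6
```

```bash
python3 - <<'E'
from plan import *
from rig import read_camera
print(P,R.round(3))
for n,b in (("scene",(150,60,350,260)),("top",(220,100,420,300))):
    im=read_camera(n)[:,:,::-1]; np.save(f"pics/{n}1.npy",im[:,:,::-1])
    im=cv2.resize(im,None,fx=3,fy=3,interpolation=cv2.INTER_CUBIC)
    q=proj(n,P)*3+1; cv2.drawMarker(im,tuple(q.round().astype(int).tolist()),(255,0,255),cv2.MARKER_CROSS,14,1)
    cv2.imwrite(f"pics/{n}1.png",im[b[1]*3:b[3]*3,b[0]*3:b[2]*3])
E
```

```text
[562.72909513   6.77482161  70.30980119] [[-0.     0.942  0.336]
 [-0.     0.336 -0.942]
 [-1.    -0.     0.   ]]
```

View pics/scene1.png

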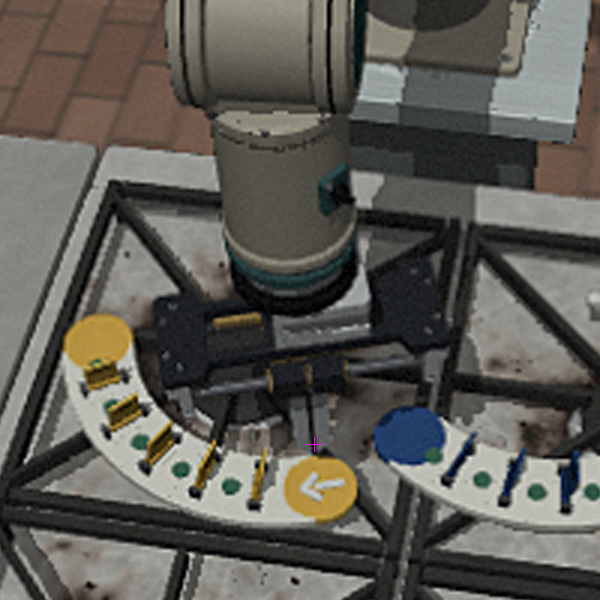

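View pics/top1.png

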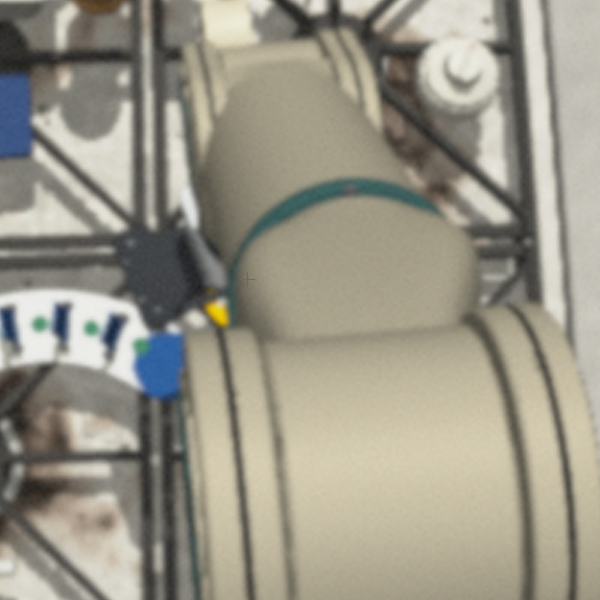

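Request:
drive_tool:
  series:
    - {"slide": [0.5, 0, 0], "turn": [0, 0, 0], "claw": 0}
    - {"slide": [0.5, 0, 0], "turn": [0, 0, 0], "claw": 0}
    - {"slide": [0.45, 0, 0], "turn": [0, 0, 0], "claw": 0}
    - {"slide": [0, 0, 0], "turn": [0, 0, 0], "claw": 0}

```text
time_s: 4.9
position: [561.9, 7.1, 32.9]
orientation: [-1.874, 1.568, -3.102]
ft_force: [0.1, 0.5, 0.3]
grip_width: 0.4
```

```bash
python3 - <<'E'
from plan import *
print(P,s["ft_force"])
cur=P.copy()
for i,a in enumerate(np.linspace(.84,-.66,38)[1:]):
    t=np.array([*(pt(a)+[-2,0]),34]); d=(R.T@(t-cur)/25).round(2); cur=cur+R@d*25
    print(i+1,a.round(2),d,cur.round(0))
E
```

```text
[561.88435928   7.08730464  32.89203436] [0.1020416  0.46341412 0.33843368]
1 0.8 [-0.04 -0.01  0.14] [563.   4.  34.]
2 0.76 [-0.   -0.01  0.25] [565.  -2.  34.]
3 0.72 [-0.   -0.02  0.24] [566.  -8.  34.]
4 0.68 [-0.   -0.02  0.24] [568. -14.  34.]
5 0.64 [-0.   -0.04  0.24] [569. -20.  34.]
6 0.6 [-0.   -0.05  0.24] [570. -26.  34.]
7 0.56 [-0.01 -0.06  0.24] [570. -32.  34.]
8 0.52 [ 0.   -0.07  0.23] [571. -38.  34.]
9 0.48 [ 0.   -0.07  0.23] [571. -44.  34.]
10 0.43 [ 0.01 -0.09  0.23] [571. -50.  34.]
11 0.39 [-0.   -0.09  0.22] [570. -56.  34.]
12 0.35 [-0.   -0.11  0.22] [570. -62.  34.]
13 0.31 [-0.   -0.11  0.22] [569. -68.  34.]
14 0.27 [-0.   -0.12  0.21] [568. -74.  34.]
15 0.23 [-0.   -0.13  0.2 ] [566. -80.  34.]
16 0.19 [-0.   -0.14  0.2 ] [565. -86.  34.]
17 0.15 [-0.   -0.15  0.2 ] [563. -92.  34.]
18 0.11 [-0.   -0.15  0.19] [561. -98.  34.]
19 0.07 [-0.   -0.16  0.18] [ 559. -103.   34.]
20 0.03 [-0.   -0.17  0.17] [ 556. -109.   34.]
21 -0.01 [-0.   -0.18  0.17] [ 553. -114.   34.]
22 -0.05 [-0.   -0.18  0.16] [ 551. -120.   34.]
23 -0.09 [-0.   -0.19  0.16] [ 547. -125.   34.]
24 -0.13 [-0.   -0.19  0.14] [ 544. -130.   34.]
25 -0.17 [-0.   -0.2   0.14] [ 541. -135.   34.]
26 -0.21 [-0.   -0.21  0.13] [ 537. -140.   34.]
27 -0.25 [-0.   -0.21  0.12] [ 533. -144.   34.]
28 -0.3 [-0.   -0.22  0.11] [ 529. -149.   34.]
29 -0.34 [ 0.   -0.22  0.11] [ 524. -153.   34.]
30 -0.38 [ 0.   -0.22  0.09] [ 520. -157.   34.]
31 -0.42 [ 0.   -0.23  0.09] [ 515. -161.   34.]
32 -0.46 [ 0.   -0.23  0.07] [ 510. -165.   34.]
33 -0.5 [ 0.   -0.23  0.07] [ 506. -168.   34.]
34 -0.54 [ 0.   -0.24  0.06] [ 500. -172.   34.]
35 -0.58 [ 0.   -0.24  0.04] [ 495. -175.   34.]
36 -0.62 [ 0.   -0.24  0.04] [ 490. -178.   34.]
37 -0.66 [ 0.   -0.24  0.03] [ 484. -180.   34.]
```

Request:
drive_tool:
  series:
    - {"slide": [-0.04, -0.01, 0.14], "turn": [0, 0, 0], "claw": 0}
    - {"slide": [0, -0.01, 0.25], "turn": [0, 0, 0], "claw": 0}
    - {"slide": [0, -0.02, 0.24], "turn": [0, 0, 0], "claw": 0}
    - {"slide": [0, -0.02, 0.24], "turn": [0, 0, 0], "claw": 0}
    - {"slide": [0, -0.04, 0.24], "turn": [0, 0, 0], "claw": 0}
    - {"slide": [0, -0.05, 0.24], "turn": [0, 0, 0], "claw": 0}
    - {"slide": [0, -0.06, 0.24], "turn": [0, 0, 0], "claw": 0}
    - {"slide": [0, -0.07, 0.23], "turn": [0, 0, 0], "claw": 0}
    - {"slide": [0, 0, 0], "turn": [0, 0, 0], "claw": 0}

```text
time_s: 6.02
position: [571.6, -38.9, 35.3]
orientation: [-0.22, 1.57, -1.45]
ft_force: [1.0, 0.7, 0.4]
grip_width: 0.6
```

```bash
cat > look.py <<'E'
import sys
from plan import *
from rig import read_camera
print(P,s["ft_force"])
n,b="scene",(150,60,350,260); k=sys.argv[1]
im=read_camera(n)[:,:,::-1]
im=cv2.resize(im,None,fx=3,fy=3,interpolation=cv2.INTER_CUBIC)
cv2.imwrite(f"pics/{n}{k}.png",im[b[1]*3:b[3]*3,b[0]*3:b[2]*3])
E
python3 look.py 2
```

```text
[571.59102177 -38.92334983  35.25687575] [0.9584159  0.6895496  0.39060865]
```

View pics/scene2.png

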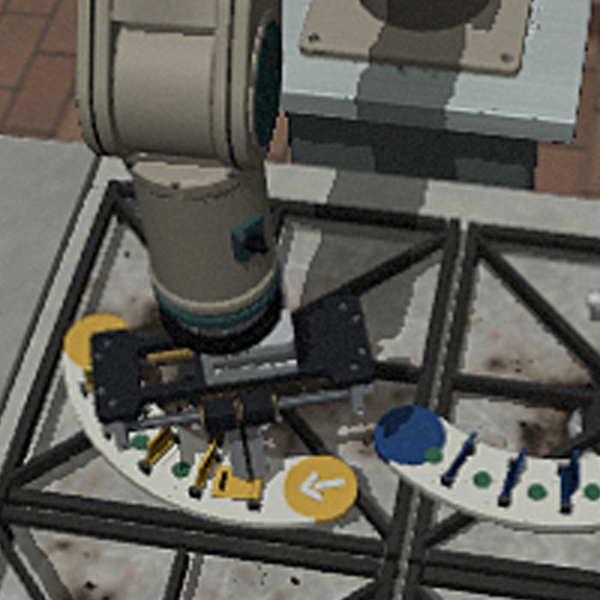

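Tab 1 lies flat at about (238,485), tab 2 (205,470) and tab 3 (160,450) still stand, and the fingertip is over tab 1. I'll carry on along the arc.

Request:
drive_tool:
  series:
    - {"slide": [0.03, -0.08, 0.2], "turn": [0, 0, 0], "claw": 0}
    - {"slide": [0, -0.09, 0.23], "turn": [0, 0, 0], "claw": 0}
    - {"slide": [0, -0.09, 0.22], "turn": [0, 0, 0], "claw": 0}
    - {"slide": [0, -0.11, 0.22], "turn": [0, 0, 0], "claw": 0}
    - {"slide": [0, -0.11, 0.22], "turn": [0, 0, 0], "claw": 0}
    - {"slide": [0, -0.12, 0.21], "turn": [0, 0, 0], "claw": 0}
    - {"slide": [0, -0.13, 0.2], "turn": [0, 0, 0], "claw": 0}
    - {"slide": [0, -0.14, 0.2], "turn": [0, 0, 0], "claw": 0}
    - {"slide": [0, -0.15, 0.2], "turn": [0, 0, 0], "claw": 0}
    - {"slide": [0, -0.15, 0.19], "turn": [0, 0, 0], "claw": 0}
    - {"slide": [0, -0.16, 0.18], "turn": [0, 0, 0], "claw": 0}
    - {"slide": [0, -0.17, 0.17], "turn": [0, 0, 0], "claw": 0}
    - {"slide": [0, -0.18, 0.17], "turn": [0, 0, 0], "claw": 0}
    - {"slide": [0, 0, 0], "turn": [0, 0, 0], "claw": 0}

```text
time_s: 7.82
position: [553.6, -114.4, 34.5]
orientation: [-1.073, 1.57, -2.302]
ft_force: [-0.4, -0.5, -1.2]
grip_width: -0.1
```

```bash
python3 look.py 3
```

```text
[ 553.61374506 -114.40478049   34.48781576] [-0.36240422 -0.53739567 -1.15673276]
```

View pics/scene3.png

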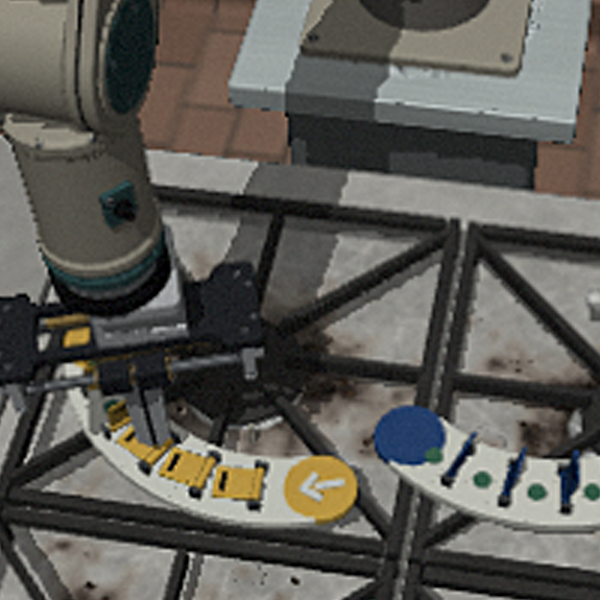

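Tabs 1 to 3 lie flat at (240,485), (187,466) and (143,443). Tab 4 stands at about (118,412), and the board hasn't moved. Next is the last stretch.

Request:
drive_tool:
  series:
    - {"slide": [0, -0.18, 0.16], "turn": [0, 0, 0], "claw": 0}
    - {"slide": [0, -0.19, 0.16], "turn": [0, 0, 0], "claw": 0}
    - {"slide": [0, -0.19, 0.14], "turn": [0, 0, 0], "claw": 0}
    - {"slide": [0, -0.2, 0.14], "turn": [0, 0, 0], "claw": 0}
    - {"slide": [0, -0.21, 0.13], "turn": [0, 0, 0], "claw": 0}
    - {"slide": [0, -0.21, 0.12], "turn": [0, 0, 0], "claw": 0}
    - {"slide": [0, -0.22, 0.11], "turn": [0, 0, 0], "claw": 0}
    - {"slide": [0, -0.22, 0.11], "turn": [0, 0, 0], "claw": 0}
    - {"slide": [0, -0.22, 0.09], "turn": [0, 0, 0], "claw": 0}
    - {"slide": [0, -0.23, 0.09], "turn": [0, 0, 0], "claw": 0}
    - {"slide": [0, -0.23, 0.07], "turn": [0, 0, 0], "claw": 0}
    - {"slide": [0, -0.23, 0.07], "turn": [0, 0, 0], "claw": 0}
    - {"slide": [0, -0.24, 0.06], "turn": [0, 0, 0], "claw": 0}
    - {"slide": [0, -0.24, 0.04], "turn": [0, 0, 0], "claw": 0}
    - {"slide": [0, -0.2, 0.03], "turn": [0, 0, 0], "claw": 0}
    - {"slide": [0, 0, 0], "turn": [0, 0, 0], "claw": 0}
    - {"slide": [0, 0, 0], "turn": [0, 0, 0], "claw": 0}

```text
time_s: 10.0
position: [491.4, -176.3, 34.5]
orientation: [1.406, 1.57, 0.178]
ft_force: [0.1, -0.2, 0.2]
grip_width: 0.4
```

```bash
python3 look.py 4
```

```text
[ 491.43325702 -176.32400009   34.53105444] [ 0.05311966 -0.1528113   0.2118707 ]
```

View pics/scene4.png

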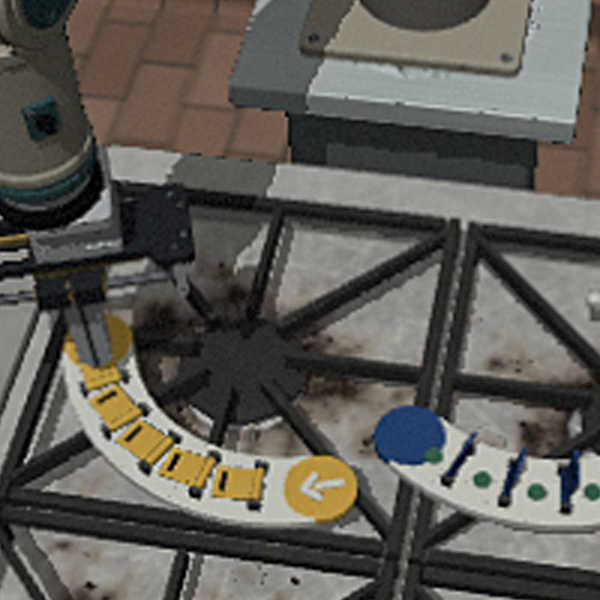

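All five tabs look flat. Tab 5 is under the finger at (100,375). I'll lift off and check.

Request:
drive_tool:
  series:
    - {"slide": [-0.5, 0, 0], "turn": [0, 0, 0], "claw": 0}
    - {"slide": [-0.8, 0, 0], "turn": [0, 0, 0], "claw": 0}
    - {"slide": [-1, 0, 0], "turn": [0, 0, 0], "claw": 0}
    - {"slide": [-1, 0, 0], "turn": [0, 0, 0], "claw": 0}
    - {"slide": [-1, 0, 0], "turn": [0, 0, 0], "claw": 0}
    - {"slide": [-1, 0, 0], "turn": [0, 0, 0], "claw": 0}
    - {"slide": [-0.7, 0, 0], "turn": [0, 0, 0], "claw": 0}
    - {"slide": [0, -0.4, 0.4], "turn": [0, 0, 0], "claw": 0}
    - {"slide": [0, -0.6, 0.6], "turn": [0, 0, 0], "claw": 0}
    - {"slide": [0, -0.4, 0.4], "turn": [0, 0, 0], "claw": 0}
    - {"slide": [0, 0, 0], "turn": [0, 0, 0], "claw": 0}

```text
time_s: 11.42
position: [468.8, -222.6, 184.1]
orientation: [-1.84, 1.57, -3.071]
ft_force: [-0.6, 1.4, -0.7]
grip_width: 0.9
```

```bash
python3 look.py 5; python3 - <<'E'
from rig import read_camera; import cv2
cv2.imwrite("pics/scene6.png",cv2.resize(read_camera("scene")[:,:,::-1],(784,588)))
E
```

```text
[ 468.84651464 -222.58080643  184.05857286] [-0.5907804   1.42781272 -0.71739118]
```

View pics/scene5.png

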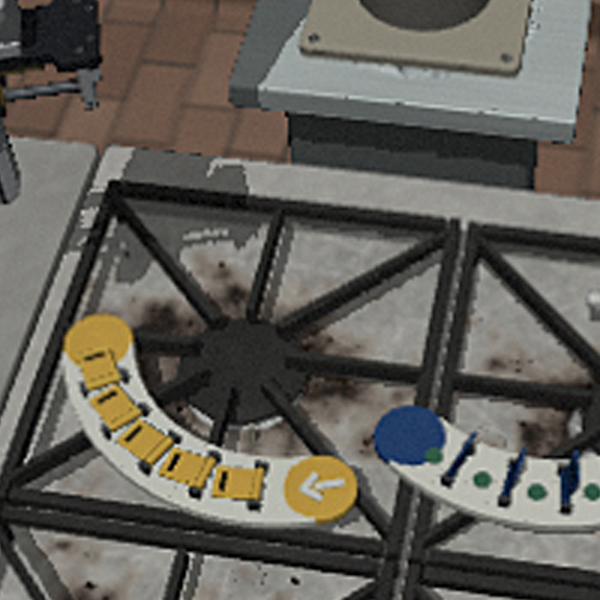

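View pics/scene6.png

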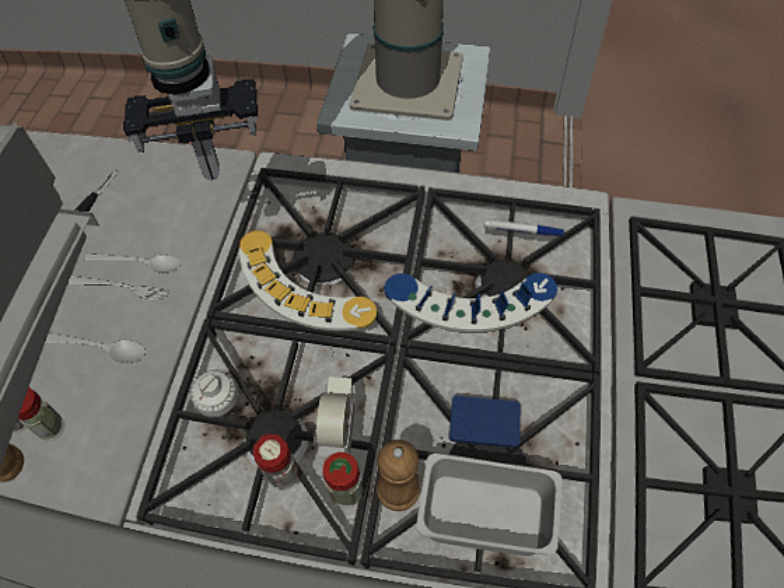

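All five yellow tabs lie flat, with their discs still at (256,243) and (359,311). The five blue tabs stand, and nothing else has moved. I'm handing the job in.

```bash
python3 -c "
from rig import env
print(env.close_job()); print(env.sense()['time_s'])"
```

```text
the job is handed in; nothing more can be done
None
the job is handed in; nothing more can be done
```

I swept the closed fingertip along the yellow board's arc, about 34 mm above the hob, starting from the arrow end. Tabs 1 to 5 went over in that order. I then lifted clear and handed the job in at about 11.5 s; handing in gives no verdict.

- **Tabs:** the last scene pictures show all five yellow tabs flat and all five blue tabs standing.
- **Boards and other objects:** both boards and all the bystanders look to be where they started. I judged this by eye, not by measuring.
- **Forces:** wrist force read at most about 1.5 N at the end of each move. I didn't read it during the moves.
- **One disagreement:** the two cameras placed the board 3–5 mm apart. I averaged them and shifted the path 2 mm toward the robot, which was within the width of the tabs.

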